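Hook a probe head onto the sprung retracting hook

ROBOT

A 6-joint arm with a two-finger parallel gripper is mounted at the origin on the work surface. World frame = base frame: x ahead of the robot, y to its left, z up, the work surface at z = 0. Lengths are in m, angles in rad, forces in N, time in s.
With the tool pointing down it reaches from about 0.425 to 0.95 m from the base axis. Payload 14.7 kg.
Tool frame: the origin (TCP) lies at the very end of the fingers, on their centre line; the grasp point (between the pads) lies 19 mm behind it (manip.pinch_z is the distance from the TCP to the grasp point, in m); z points along the fingers, y is the direction in which the jaws open and shut (so a half turn about z gives the same grasp; the last joint's range is limited). The gripper opens to 85 mm and grips with 20 to 120 N. Pads are 22 mm wide; open, the fingers measure 114 mm over their backs; the gripper's body (76 mm by 85 mm) begins 54 mm behind the grasp point. The pads swing forward as they close: fully open they stand 13 mm farther back than shut.
Start: joints at [-1.305, 0.48, 1.596, -0, 1.065, -0.047], TCP at [0.2, -0.618, 0.231] pointing down, gripper open.
Joint ranges: [-2.75, 2.75], [-0.82, 2.05], [0.23, 2.67], [-1.56, 4.7], [0.09, 2.69], [-2.92, 2.92]. Speed limits (rad/s): [1.89, 1.89, 2.39, 3.01, 3.01, 3.01].

INTERFACE

Orientations are given as a unit quaternion [w, x, y, z].
In Python, from rig import manip, viewer, order gives the robot as it stands.
- The arm moves only by the tool jog_arm, never from a script. Its argument "plan" is a list of rows, each an object of numbers: "tx", "ty", "tz": the shift along the world's x, y, z in m; "rx", "ry", "rz": the turn, a rotation vector about the world's x, y, z in rad; "claw": the opening, from 0 (shut) to 1 (fully open). A call has 1 to 12 rows; each row is the pose to reach, as a shift and turn from the pose commanded when the call began; what a row does not reach only later rows make up. A row lasts 1/8 s, in which the tool goes at most 62.5 mm and 10.7 degrees, less where a joint would pass 70% of its speed; a pose out of reach is approached as far as the arm can. A call with a gripper value outside its range is refused whole. The fingers move at their own pace and stop on an object; the grip force is fixed at half the most. Time passes only in rows, so rows that repeat a pose let the fingers close. It gives the time, the measured TCP pose, the force and the opening at its end, in the units of the state.
- manip.sense(): the state, without advancing time (a new reading comes with each control period).
- viewer.grab_frame(name): name is "scene" or "top" or "wrist"; returns a dict with "img" (400x640x3 uint8, blue, green, red), "camera_matrix" (3x3 intrinsics, pixels), "pose" (4x4, takes a point from camera to world coordinates); the wrist camera has in their place "hand_eye" (4x4, takes a point from camera to tool coordinates, whose origin is the TCP and whose axes are the flange's). Camera axes: x right, y down, z forward; pixel columns grow to the right and rows downward; lengths in m; the calibration is good to about 2 mm. A picture is of the moment at which its call begins: read the wrist's pose just before it. There is no depth.
- order.job_done(): hands the job in, once; it reports no verdict.
The state is a dict: "time": time; "joints": joint angles; "qd": joint speeds; "joint_efforts": joint torques, N m; "tcp_pos": TCP position; "tcp_rot": TCP orientation; "wrist_force": force on the tool from outside, world axes, zero at the start; "ft_torque": the same for the moment, N m; "width": finger opening in m.
Only numpy, scipy, OpenCV 4.12 (cv2) and the standard library are available. Lean on these libraries where they do the work, as an engineer would, in place of code of your own. Each camera call takes 0.05 s, during which the arm holds its last target. There are 200 camera calls.

TASK

One hole of the aluminium block holds a probe head with a wire bail. Take the sprung hook by its knob, pull it down beside the bail, slide it in under the bail's bar until you feel the bar home against the hook's shank (gently, the bail must not be forced), then let it up under control so that the bar sits in the hook and the spring lifts the head clear of the block; leave it hanging with the hook fully up and let go. Do not touch the head by hand or let the hook snap up, and leave the two plugs and everything else on the bench alone.

Things in the scene. Friction and masses are not known exactly. Their poses are not given: they have to be found in the camera images.
- block: Fixed aluminium block 100 (x) x 440 (y) mm, top at z = 90 mm, on a dark base plate with a steel rail along its back. Origin on the bench under the middle hole; x points from the hole row to the rail, y along the row, z up; turned up to 0.2 rad. Three upright holes 45 mm wide, 60 mm deep at y = -130, 0, +130 mm, x = 0.
- reel (a point): Centre of the round spring reel on top of the trolley's column (34 mm wide, top 480 mm above the bench), 175 mm behind the hole row. The trolley runs along y on the rail (friction about 1 N). From the column an arm reaches towards -x to over the hole row; it carries the knob on top and the hook below, and can only slide along the block's y and up and down.
- trolley (a joint): Position of trolley, arm, knob and hook along the block's y, m: 0 = knob over the middle hole, range -0.19 to +0.20; stays where it is left.
- lift (a joint): How far the hook is pulled down, m: 0 = fully up (the spring holds it there), stop at 0.125. The spring pulls the empty hook up with about 9 N at 0, 12 N at 0.1; with the head hung on, about 4 N are left, so it still rises to 0 by itself, and fast if let go.
- knob (a point): Grasp point on the upright round black knob on the arm's front end, 26 mm wide, 42 mm tall; on its axis (above the hole row, x = 0 of the block), 18 mm below its top, 24 mm above the arm's top face, 318 mm above the bench with the hook fully up. Arm: steel bar 36 mm wide along y, 12 mm thick, ending 25 mm in front of the knob's axis.
- hook: Steel hook fixed under the arm, 20 mm wide along x, axes as the block's, mouth to +y. Origin on the seat floor at the shank's face, mid width: 6.5 mm to -y of the knob's axis, 76 mm below the knob point. Shank y = -10 to 0, up to the arm 40 mm above the seat; seat y = 0 to 11 mm (6 mm thick); lip y = 11 to 17, up to z = 8 mm. The bail's bar must lie between shank and lip; home = touching the shank.
- head: Loose steel probe head, about 0.5 kg, in one of the three holes. Origin: centre of the flange's underside, resting on the block's top. Flange 80 mm wide, 10 mm thick; spigot below 44 mm wide, 50 mm long; wire bail above, hinged very stiffly at z = 16 mm, its bar 60 mm above the hinge. The hook must never press on head or bail with more than 10 N: it is easily damaged.
- cap_top (a point): Top centre of the black cap (16 mm wide) on the head's central stub (24 mm wide), 42 mm above the head's origin. The bail's bar (8 mm round, 62 mm long, along the block's x within 0.1 rad) passes above with 26 to 30 mm free between. The bail leans up to 0.35 rad to +y or -y, so the bar lies up to 21 mm to either side of this axis; the lean is not measured: feel or look for it.
- plug_wide: Aluminium plug, flange 68 mm wide, 12 mm thick, with a small knob (24 mm high in all) in another hole; origin at the flange's underside. Leave it.
- plug_tall: Steel plug, flange 54 mm wide, 22 mm thick, with a small knob (34 mm high in all) in the third hole; origin at the flange's underside. Leave it.
- bottle: Glass bottle with red cap, 70 mm wide, 170 mm high; origin under its foot. Bystander.
- beaker: Glass beaker 80 mm wide, 100 mm high; origin under its foot. Bystander.
- jar: Amber jar with red cap, 64 mm wide, 75 mm high; origin under its foot. Bystander.
- clampring: Steel ring 90 mm wide, 14 mm high, lying flat; origin under its centre. Bystander.
- wrench: Steel wrench lying flat; origin under its middle. Bystander.
There are look-alikes about, which are no part of the job. Leave any blue or yellow look-alike of the head alone.

How it is judged:
By the outcome, as a careful person would: the job done as asked, in the order asked, and still so for the second after the job is handed in, with the robot touching nothing.
It also fails if it takes over 56 s, if anything falls off the work surface, if the arm or the gripper's body presses on something with over 40 N, if the wrist force passes 120 N, or if a joint passes its speed limit or range.

## Working session

There is one attempt and no reset: what is moved stays moved. The work goes in short steps, Python scripts to look and compute and a tool call to move; the robot and the scene stay as the last step left them, time stands still between calls to the robot, and variables do not carry over. Pictures are saved under pics/ and viewed, about 8 in all and at most 12, crops included, and the job is handed in when it is done.

Besides the shell and the picture viewer there is one more tool, called after ">>>" by a JSON object that holds its "method" and its "body", one argument or row to a line. jog_arm: Moves the arm, as the interface text tells. Its arguments: {"type":"object","properties":{"plan":{"type":"array","items":{"type":"object","properties":{"tx":{"type":"number"},"ty":{"type":"number"},"tz":{"type":"number"},"rx":{"type":"number"},"ry":{"type":"number"},"rz":{"type":"number"},"claw":{"type":"number"}}}}},"required":["plan"]}

```bash
mkdir -p pics; cat > h.py <<'E'
import numpy as np, cv2
from rig import manip, viewer, order
from scipy.spatial.transform import Rotation as R
def grab(n,save=None):
    s=manip.sense(); f=viewer.grab_frame(n)
    if n=="wrist":
        q=s["tcp_rot"]; T=np.eye(4); T[:3,:3]=R.from_quat([q[1],q[2],q[3],q[0]]).as_matrix(); T[:3,3]=s["tcp_pos"]
        f["pose"]=T@np.array(f["hand_eye"])
    f["pose"]=np.array(f["pose"]); f["K"]=np.array(f["camera_matrix"])
    if save: cv2.imwrite("pics/"+save,f["img"]); np.savez("pics/"+save[:-4],K=f["K"],pose=f["pose"],img=f["img"])
    return f
def load(p): return dict(np.load("pics/"+p+".npz"))
def ray(f,u,v):
    d=f["pose"][:3,:3]@np.linalg.inv(f["K"])@[u,v,1]; return f["pose"][:3,3],d/np.linalg.norm(d)
def onz(f,u,v,z):
    o,d=ray(f,u,v); return o+d*(z-o[2])/d[2]
def tri(*r):
    A=sum(np.eye(3)-np.outer(d,d) for o,d in r); b=sum((np.eye(3)-np.outer(d,d))@o for o,d in r)
    p=np.linalg.solve(A,b); return p,[np.linalg.norm(np.cross(p-o,d)) for o,d in r]
def proj(f,p):
    c=np.linalg.inv(f["pose"])@np.append(p,1); x=f["K"]@c[:3]; return x[:2]/x[2]
E
python3 - <<'E'
from h import *
for n in("scene","top"):
    f=grab(n,n+"0.png"); print(n,f["pose"].round(3).tolist(),f["K"].tolist())
s=manip.sense(); print(s["time"],s["tcp_rot"],s["wrist_force"],s["width"])
E
```

```text
scene [[-0.425, 0.775, -0.467, 1.204], [0.905, 0.372, -0.205, 0.254], [0.015, -0.51, -0.86, 1.503], [0.0, 0.0, 0.0, 1.0]] [[463.3037611215064, 0.0, 319.0623973337547], [0.0, 463.3037611215064, 193.1531144920682], [0.0, 0.0, 1.0]]
top [[-0.021, -0.983, 0.183, 0.256], [-1.0, 0.018, -0.019, -0.006], [0.016, -0.183, -0.983, 1.654], [0.0, 0.0, 0.0, 1.0]] [[464.87358760518686, 0.0, 321.02225484824896], [0.0, 464.87358760518686, 191.30599478213026], [0.0, 0.0, 1.0]]
0.1 [-5.80951178e-04  9.87794398e-01  1.55762276e-01 -6.25639117e-05] [ 0.50508281 -0.10387125 -0.00365472] 0.08543658038392776
```

View pics/scene0.png

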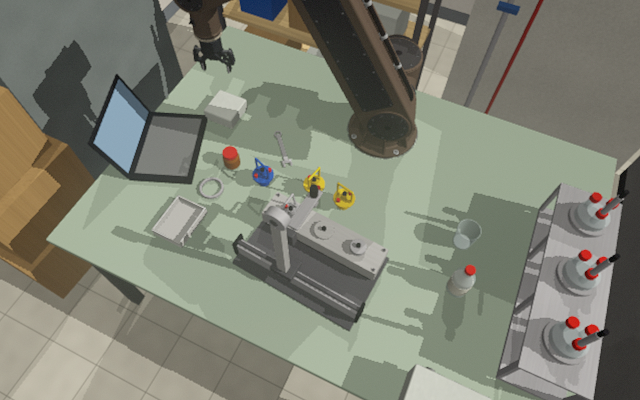

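View pics/top0.png

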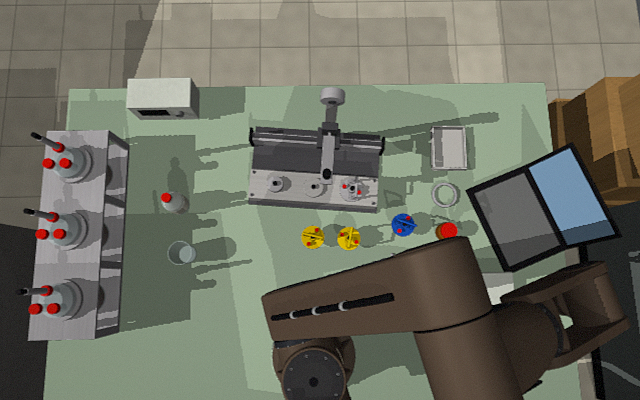

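The head (grey, red dots) is in the right-hand hole in the top view, near (352,188). The knob is near (327,174) and the reel near (333,95). I'll zoom in on both views.

```bash
python3 - <<'E'
from h import *
a=load("top0")["img"][80:220,240:390]; b=load("scene0")["img"][170:330,225:395]
a=cv2.resize(a,None,fx=4,fy=4,interpolation=cv2.INTER_CUBIC)[:560]; b=cv2.resize(b,(int(170*3.5),560),interpolation=cv2.INTER_CUBIC)
a=cv2.resize(a,(400,373)); b=cv2.resize(b,(397,373))
c=cv2.resize(np.hstack([a,b]),(797,373)); cv2.imwrite("pics/z0.png",c)
E
```

```text
(no output)
```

View pics/z0.png

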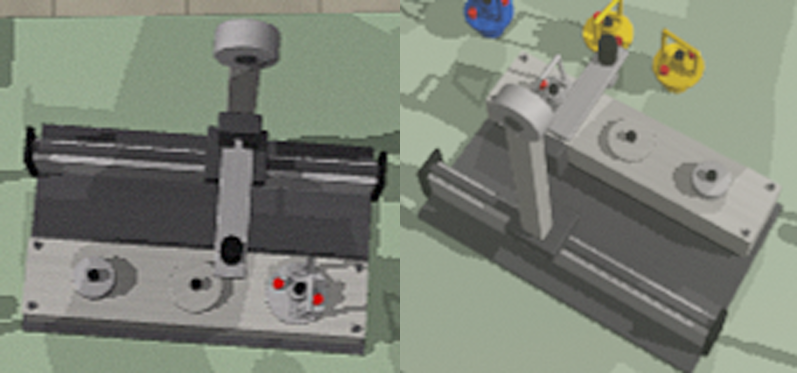

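Left crop: the knob is at (231,247), the plug knobs at (93,275) and (196,284), the head cap at (299,288), and the block's corner screws at (38,244), (33,304), (360,268) and (357,328). I'll convert these to points and match them against the scene view.

```bash
python3 - <<'E'
from h import *
t=load("top0"); s=load("scene0")
P=lambda u,v:(240+u*150/400,80+v*140/373)
S=lambda u,v:(225+(u-400)*170/397,170+v*160/373)
cs=[onz(t,*P(*p),.09) for p in((38,244),(33,304),(360,268),(357,328))]
for c in cs: print("screw",c.round(4))
print("mean",np.mean(cs,0).round(4)); e=(cs[0]+cs[1]-cs[2]-cs[3]); print("yaw",np.arctan2(-e[0],e[1]))
for n,a,b,z in(("wideorTall",(93,275),(712,176),.12),("mid",(196,284),(630,135),.12),("cap",(299,288),(553,90),.13),("knob",(231,247),(608,48),.32)):
    p,r=tri(ray(t,*P(*a)),ray(s,*S(*b))); print(n,p.round(4),np.round(r,4),"top at z",onz(t,*P(*a),z).round(4))
E
```

```text
screw [0.6204 0.1913 0.09  ]
screw [0.5417 0.1973 0.09  ]
screw [ 0.5814 -0.2238  0.09  ]
screw [ 0.503  -0.2166  0.09  ]
mean [ 0.5616 -0.0129  0.09  ]
yaw -0.09362346121879425
wideorTall [0.5732 0.1212 0.1115] [0.0025 0.0025] top at z [0.5721 0.1181 0.12  ]
mid [ 0.5609 -0.0101  0.104 ] [0.0015 0.0015] top at z [ 0.5582 -0.0115  0.12  ]
cap [ 0.5502 -0.1396  0.1196] [0.0019 0.0019] top at z [ 0.5488 -0.1405  0.13  ]
knob [ 0.5594 -0.0481  0.3185] [0.0023 0.0023] top at z [ 0.5597 -0.0502  0.32  ]
```

>>> {"method": "jog_arm", "body": {
  "plan": [
    {"tz":0.06},
    {"tz":0.12},
    {"tz":0.17,"tx":0.02,"ty":0.03},
    {"tz":0.2,"tx":0.05,"ty":0.08,"rz":-0.05},
    {"tz":0.2,"tx":0.08,"ty":0.13,"rz":-0.1},
    {"tz":0.2,"tx":0.11,"ty":0.18,"rz":-0.15},
    {"tz":0.2,"tx":0.14,"ty":0.23,"rz":-0.2},
    {"tz":0.2,"tx":0.17,"ty":0.28,"rz":-0.25},
    {"tz":0.2,"tx":0.2,"ty":0.33,"rz":-0.3},
    {"tz":0.2,"tx":0.23,"ty":0.37,"rz":-0.35},
    {"tz":0.2,"tx":0.25,"ty":0.4,"rz":-0.407},
    {"tz":0.2,"tx":0.27,"ty":0.43,"rz":-0.407}
  ]
}}

```text
invalid input at $.plan[0]: expected keys tx, ty, tz, rx, ry, rz, claw
```

```bash
python3 - <<'E'
from h import *
f=grab("wrist","w1.png"); print(np.array(f["hand_eye"]).round(3).tolist(), f["K"].tolist())
s=manip.sense(); print(s["time"],s["tcp_pos"],s["tcp_rot"],s["joints"],s["wrist_force"])
print(proj(f,[.549,-.1415,.132]),proj(f,[.5594,-.0481,.336]))
E
```

```text
[[-0.0, -0.966, -0.259, 0.065], [1.0, -0.0, 0.0, 0.0], [-0.0, -0.259, 0.966, -0.143], [0.0, 0.0, 0.0, 1.0]] [[297.0854638300931, 0.0, 323.71916081812884], [0.0, 297.0854638300931, 195.88208249595618], [0.0, 0.0, 1.0]]
0.15 [ 0.19996143 -0.61819336  0.23082463] [-4.31795279e-04  9.87794938e-01  1.55759336e-01 -5.64499023e-05] [-1.30459874e+00  4.80713698e-01  1.59667110e+00 -2.01032139e-05
  1.06507862e+00 -4.65849446e-02] [ 0.15264965 -0.33512984  0.30926202]
[-486.69243389 -885.42178649] [1927.83622955 1853.31497434]
```

View pics/w1.png

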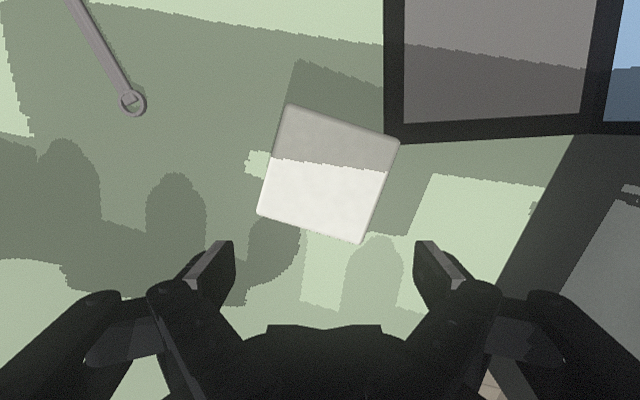

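The move was refused because every row needs all seven keys. I'll resend it complete.

>>> {"method": "jog_arm", "body": {
  "plan": [
    {"tx":0,"ty":0,"tz":0.06,"rx":0,"ry":0,"rz":0,"claw":1},
    {"tx":0,"ty":0,"tz":0.12,"rx":0,"ry":0,"rz":0,"claw":1},
    {"tx":0.02,"ty":0.03,"tz":0.17,"rx":0,"ry":0,"rz":0,"claw":1},
    {"tx":0.05,"ty":0.08,"tz":0.2,"rx":0,"ry":0,"rz":-0.05,"claw":1},
    {"tx":0.08,"ty":0.13,"tz":0.2,"rx":0,"ry":0,"rz":-0.1,"claw":1},
    {"tx":0.11,"ty":0.18,"tz":0.2,"rx":0,"ry":0,"rz":-0.15,"claw":1},
    {"tx":0.14,"ty":0.23,"tz":0.2,"rx":0,"ry":0,"rz":-0.2,"claw":1},
    {"tx":0.17,"ty":0.28,"tz":0.2,"rx":0,"ry":0,"rz":-0.25,"claw":1},
    {"tx":0.2,"ty":0.33,"tz":0.2,"rx":0,"ry":0,"rz":-0.3,"claw":1},
    {"tx":0.23,"ty":0.37,"tz":0.2,"rx":0,"ry":0,"rz":-0.35,"claw":1},
    {"tx":0.25,"ty":0.41,"tz":0.2,"rx":0,"ry":0,"rz":-0.407,"claw":1},
    {"tx":0.25,"ty":0.43,"tz":0.2,"rx":0,"ry":0,"rz":-0.407,"claw":1}
  ]
}}

```text
time: 1.65
tcp_pos: [0.4508, -0.1865, 0.431]
tcp_rot: [-0.0, 0.999, -0.046, -0.0]
wrist_force: [-1.2, -0.9, 0.2]
width: 0.0852
```

```bash
python3 - <<'E'
from h import *
f=grab("wrist","w2.png")
s=manip.sense(); print(s["time"],s["tcp_pos"],s["tcp_rot"],s["joints"],s["wrist_force"])
print(proj(f,[.549,-.1415,.132]),proj(f,[.5594,-.0481,.336]))
E
```

```text
1.7 [ 0.44998278 -0.1853244   0.4311552 ] [-5.71037380e-04  9.98947490e-01 -4.58642314e-02 -2.43118616e-04] [-4.53635363e-01  8.96697323e-02  1.65559418e+00  8.68674767e-04
  1.39722807e+00  1.20877123e+00] [0.62169544 2.11929948 0.71071296]
[285.48770358  95.53140314] [125.81119229  74.84373885]
```

View pics/w2.png

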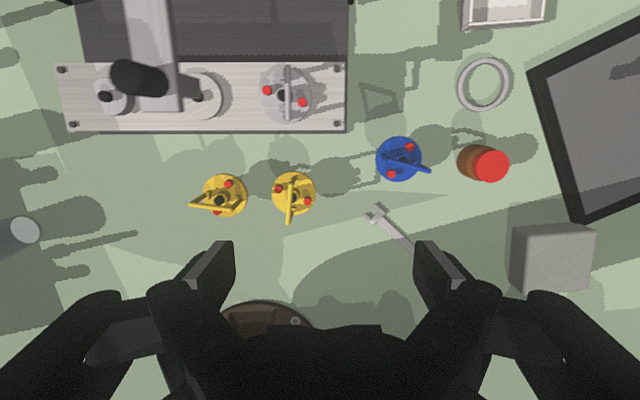

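The wrist view shows the head at about (287,96), with the bail's bar running roughly vertical at u≈288. The projected cap (285,95) and knob top (126,75) both fit the picture. I'll zoom on the head and compute.

```bash
python3 - <<'E'
from h import *
f=load("w2")
c=cv2.resize(f["img"][55:135,245:335],None,fx=6,fy=6,interpolation=cv2.INTER_CUBIC); cv2.imwrite("pics/z2.png",c)
cs=[onz(f,*p,.09) for p in((62,69),(73,124),(337,69),(339,125))]
print(np.round(cs,4),np.mean(cs,0).round(4)); e=cs[0]+cs[1]-cs[2]-cs[3]; print("yaw",np.arctan2(-e[0],e[1]))
E
```

```text
[[ 0.6213  0.1955  0.09  ]
 [ 0.5408  0.204   0.09  ]
 [ 0.5828 -0.2191  0.09  ]
 [ 0.5003 -0.2155  0.09  ]] [ 0.5613 -0.0088  0.09  ]
yaw -0.09460414920031733
```

View pics/z2.png

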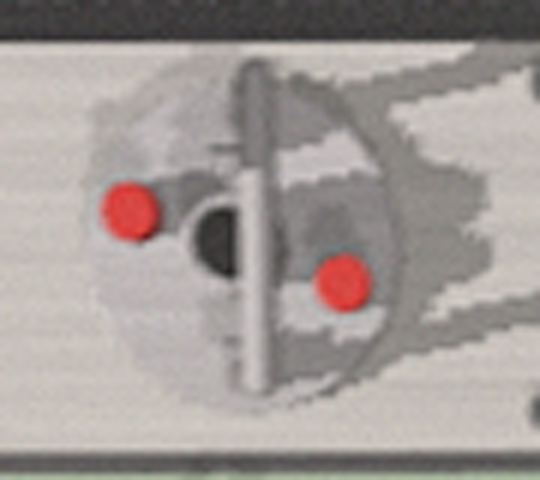

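```bash
python3 - <<'E'
from h import *
f=load("w2"); Q=lambda u,v:(245+u/6,55+v/6)
b=-.0946; ex=np.array([np.cos(b),np.sin(b)]); ey=np.array([-np.sin(b),np.cos(b)]); O=np.array([.5613,-.010])
def show(n,p): d=p[:2]-O; print(n,p.round(4),"block xy mm",(1e3*np.array([d@ex,d@ey])).round(1))
show("cap",onz(f,*Q(227,241),.132)); show("flange",onz(f,*Q(241,237),.098))
for z in(.160,.166):
  for p in((253,70),(256,230),(258,390)): show("bar%.3f"%z,onz(f,*Q(*p),z))
show("knobtop",onz(f,124,75,.336))
E
```

```text
cap [ 0.5498 -0.1378  0.132 ] block xy mm [   0.7 -128.3]
flange [ 0.5531 -0.1373  0.098 ] block xy mm [   3.8 -127.5]
bar0.160 [ 0.5819 -0.1514  0.16  ] block xy mm [  33.8 -138.8]
bar0.160 [ 0.5494 -0.148   0.16  ] block xy mm [   1.2 -138.5]
bar0.160 [ 0.5155 -0.1442  0.16  ] block xy mm [ -33.  -137.9]
bar0.166 [ 0.5809 -0.152   0.166 ] block xy mm [  32.9 -139.5]
bar0.166 [ 0.5489 -0.1486  0.166 ] block xy mm [   0.7 -139.2]
bar0.166 [ 0.5155 -0.1449  0.166 ] block xy mm [ -32.9 -138.6]
knobtop [ 0.5594 -0.0467  0.336 ] block xy mm [  1.6 -36.7]
```

The bar is about 10 mm to -y of the head's axis, at block y ≈ -139 mm, and the knob is at y ≈ -37 mm. I'll go over the knob, down, and grip.

>>> {"method": "jog_arm", "body": {
  "plan": [
    {"tx":0.03,"ty":0.04,"tz":0,"rx":0,"ry":0,"rz":0,"claw":1},
    {"tx":0.06,"ty":0.08,"tz":0,"rx":0,"ry":0,"rz":0,"claw":1},
    {"tx":0.09,"ty":0.115,"tz":0,"rx":0,"ry":0,"rz":0,"claw":1},
    {"tx":0.1085,"ty":0.14,"tz":0,"rx":0,"ry":0,"rz":0,"claw":1},
    {"tx":0.1085,"ty":0.14,"tz":-0.01,"rx":0,"ry":0,"rz":0,"claw":1},
    {"tx":0.1085,"ty":0.14,"tz":-0.05,"rx":0,"ry":0,"rz":0,"claw":1},
    {"tx":0.1085,"ty":0.14,"tz":-0.08,"rx":0,"ry":0,"rz":0,"claw":1},
    {"tx":0.1085,"ty":0.14,"tz":-0.11,"rx":0,"ry":0,"rz":0,"claw":1},
    {"tx":0.1085,"ty":0.14,"tz":-0.13,"rx":0,"ry":0,"rz":0,"claw":1},
    {"tx":0.1085,"ty":0.14,"tz":-0.13,"rx":0,"ry":0,"rz":0,"claw":1},
    {"tx":0.1085,"ty":0.14,"tz":-0.13,"rx":0,"ry":0,"rz":0,"claw":0.6},
    {"tx":0.1085,"ty":0.14,"tz":-0.13,"rx":0,"ry":0,"rz":0,"claw":0.45}
  ]
}}

```text
time: 3.2
tcp_pos: [0.5589, -0.0489, 0.3023]
tcp_rot: [0.0, 0.999, -0.047, 0.001]
wrist_force: [-0.3, 0.6, 1.3]
width: 0.052
```

```bash
python3 - <<'E'
from h import *
f=grab("wrist","w3.png"); s=manip.sense(); print(s["time"],s["tcp_pos"],s["width"],s["wrist_force"])
E
```

```text
3.25 [ 0.55884276 -0.04870389  0.30219106] 0.0438704004834009 [ 0.04335148  0.44627544 -0.22588427]
```

View pics/w3.png

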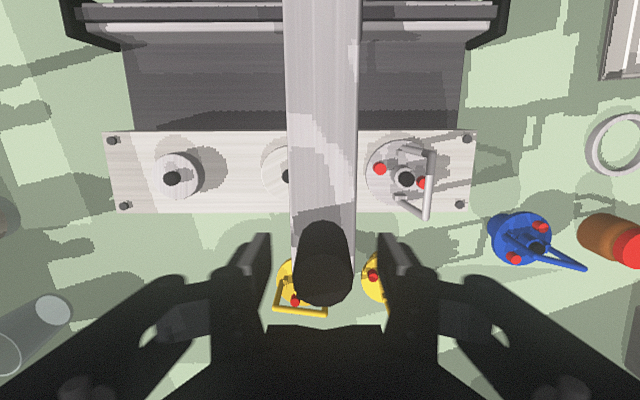

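The knob at (323,270) is centred between the pads. The bar is visible at (430,152) to (426,218) and the cap at (405,179). I'll close, and triangulate the bar from the two wrist views.

>>> {"method": "jog_arm", "body": {
  "plan": [
    {"tx":0,"ty":0,"tz":0,"rx":0,"ry":0,"rz":0,"claw":0.38},
    {"tx":0,"ty":0,"tz":0,"rx":0,"ry":0,"rz":0,"claw":0.3},
    {"tx":0,"ty":0,"tz":0,"rx":0,"ry":0,"rz":0,"claw":0.2},
    {"tx":0,"ty":0,"tz":0,"rx":0,"ry":0,"rz":0,"claw":0},
    {"tx":0,"ty":0,"tz":0,"rx":0,"ry":0,"rz":0,"claw":0},
    {"tx":0,"ty":0,"tz":0,"rx":0,"ry":0,"rz":0,"claw":0}
  ]
}}

```text
time: 4.0
tcp_pos: [0.5587, -0.0484, 0.3018]
tcp_rot: [0.0, 0.999, -0.047, 0.0]
wrist_force: [-1.2, -0.4, 7.1]
width: 0.0247
```

```bash
python3 - <<'E'
from h import *
a=load("w2"); b=load("w3"); A=lambda u,v:(245+u/6,55+v/6)
for n,p,q in(("bar far",(253,70),(430,152)),("bar near",(258,390),(426.5,217)),("cap",(227,241),(405,178.5))):
    P,r=tri(ray(a,*A(*p)),ray(b,*q)); print(n,P.round(4),np.round(r,4))
s=manip.sense(); print(s["time"],s["tcp_pos"],s["width"],s["wrist_force"])
E
```

```text
bar far [ 0.5818 -0.152   0.1632] [0.0005 0.0005]
bar near [ 0.517  -0.1463  0.1665] [0.002 0.002]
cap [ 0.5504 -0.1373  0.1271] [0.0002 0.0002]
4.0 [ 0.55867513 -0.04843725  0.30183845] 0.024691177282850387 [-1.18831284 -0.44716041  7.08382382]
```

>>> {"method": "jog_arm", "body": {
  "plan": [
    {"tx":-0.0005,"ty":-0.005,"tz":0,"rx":0,"ry":0,"rz":0,"claw":0},
    {"tx":-0.0016,"ty":-0.017,"tz":0,"rx":0,"ry":0,"rz":0,"claw":0},
    {"tx":-0.0032,"ty":-0.034,"tz":0,"rx":0,"ry":0,"rz":0,"claw":0},
    {"tx":-0.0049,"ty":-0.052,"tz":0,"rx":0,"ry":0,"rz":0,"claw":0},
    {"tx":-0.0066,"ty":-0.07,"tz":0,"rx":0,"ry":0,"rz":0,"claw":0},
    {"tx":-0.0084,"ty":-0.088,"tz":0,"rx":0,"ry":0,"rz":0,"claw":0},
    {"tx":-0.01,"ty":-0.105,"tz":0,"rx":0,"ry":0,"rz":0,"claw":0},
    {"tx":-0.0112,"ty":-0.118,"tz":0,"rx":0,"ry":0,"rz":0,"claw":0},
    {"tx":-0.0121,"ty":-0.127,"tz":0,"rx":0,"ry":0,"rz":0,"claw":0},
    {"tx":-0.0121,"ty":-0.127,"tz":0,"rx":0,"ry":0,"rz":0,"claw":0},
    {"tx":-0.0121,"ty":-0.127,"tz":0,"rx":0,"ry":0,"rz":0,"claw":0}
  ]
}}

```text
time: 5.38
tcp_pos: [0.5471, -0.1761, 0.3018]
tcp_rot: [0.0, 0.999, -0.047, 0.001]
wrist_force: [3.0, -1.1, 5.5]
width: 0.0244
```

```bash
python3 - <<'E'
from h import *
f=grab("wrist","w4.png"); s=manip.sense(); print(s["time"],s["tcp_pos"],s["width"],s["wrist_force"],s["joints"])
E
```

```text
5.425 [ 0.5471491  -0.17607035  0.30182549] 0.024753130745509614 [ 4.43167922 -1.38735625  5.16171399] [-3.64002773e-01  3.08406322e-01  1.68672081e+00 -1.16388186e-04
  1.14461126e+00  1.30118530e+00]
```

View pics/w4.png

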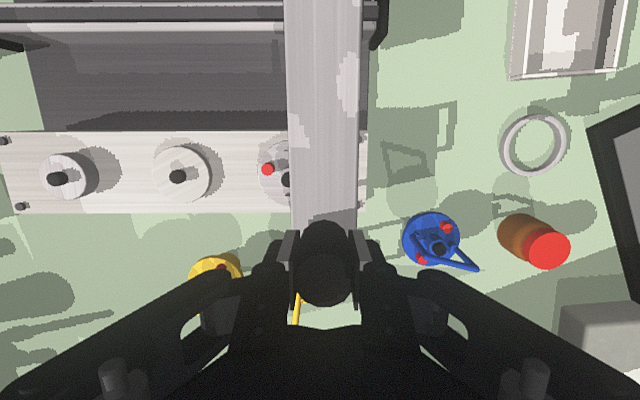

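>>> {"method": "jog_arm", "body": {
  "plan": [
    {"tx":0.0005,"ty":0,"tz":-0.005,"rx":0,"ry":0,"rz":0,"claw":0},
    {"tx":0.0005,"ty":0,"tz":-0.015,"rx":0,"ry":0,"rz":0,"claw":0},
    {"tx":0.0005,"ty":0,"tz":-0.028,"rx":0,"ry":0,"rz":0,"claw":0},
    {"tx":0.0005,"ty":0,"tz":-0.042,"rx":0,"ry":0,"rz":0,"claw":0},
    {"tx":0.0005,"ty":0,"tz":-0.056,"rx":0,"ry":0,"rz":0,"claw":0},
    {"tx":0.0005,"ty":0,"tz":-0.07,"rx":0,"ry":0,"rz":0,"claw":0},
    {"tx":0.0005,"ty":0,"tz":-0.083,"rx":0,"ry":0,"rz":0,"claw":0},
    {"tx":0.0005,"ty":0,"tz":-0.092,"rx":0,"ry":0,"rz":0,"claw":0},
    {"tx":0.0005,"ty":0,"tz":-0.097,"rx":0,"ry":0,"rz":0,"claw":0},
    {"tx":0.0005,"ty":0,"tz":-0.097,"rx":0,"ry":0,"rz":0,"claw":0},
    {"tx":0.0005,"ty":0,"tz":-0.097,"rx":0,"ry":0,"rz":0,"claw":0}
  ]
}}

```text
time: 6.8
tcp_pos: [0.5472, -0.1758, 0.2049]
tcp_rot: [0.0, 0.999, -0.047, 0.0]
wrist_force: [-2.1, 0.0, 11.0]
width: 0.0246
```

```bash
python3 - <<'E'
from h import *
f=grab("scene","s5.png"); g=grab("wrist","w5.png"); s=manip.sense(); print(s["time"],s["tcp_pos"],s["width"],s["wrist_force"],s["joints"])
P=lambda p:proj(f,p).round(1)
k=np.array(s["tcp_pos"]); print(P(k+[0,0,.019]),P([.549,-.149,.165]))
u,v=P([.549,-.149,.165]).astype(int)
c=cv2.resize(f["img"][v-45:v+45,u-50:u+50],None,fx=4,fy=4,interpolation=cv2.INTER_CUBIC)
w=cv2.resize(g["img"][120:320,220:420],None,fx=1.8,fy=1.8)
cv2.imwrite("pics/z5.png",np.hstack([c,w]))
E
```

```text
6.9 [ 0.5471731  -0.17586492  0.20493768] 0.02484655948655967 [-2.56746759 -0.31742857 10.95616958] [-3.63586176e-01  4.03802458e-01  1.80132369e+00 -2.60596995e-04
  9.35606139e-01  1.30150305e+00]
[279.1 187.9] [287.1 200.5]
```

View pics/z5.png

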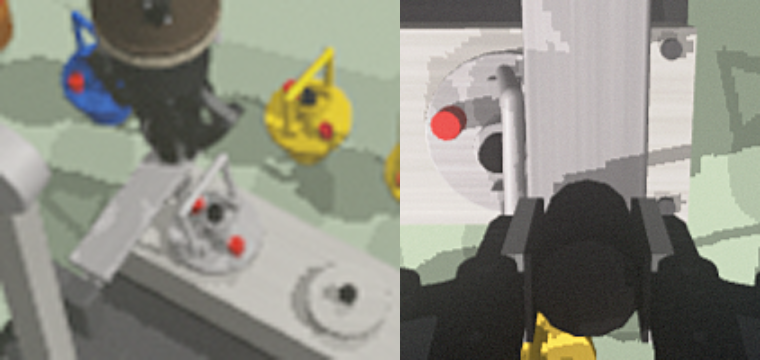

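The bar is clear on the +y side of the hook and the lift is at 97 mm. I'll slide +y in small steps and watch the force.

>>> {"method": "jog_arm", "body": {
  "plan": [
    {"tx":0.0002,"ty":0.002,"tz":0,"rx":0,"ry":0,"rz":0,"claw":0},
    {"tx":0.0004,"ty":0.005,"tz":0,"rx":0,"ry":0,"rz":0,"claw":0},
    {"tx":0.0006,"ty":0.008,"tz":0,"rx":0,"ry":0,"rz":0,"claw":0},
    {"tx":0.0008,"ty":0.01,"tz":0,"rx":0,"ry":0,"rz":0,"claw":0},
    {"tx":0.001,"ty":0.012,"tz":0,"rx":0,"ry":0,"rz":0,"claw":0},
    {"tx":0.0011,"ty":0.0135,"tz":0,"rx":0,"ry":0,"rz":0,"claw":0},
    {"tx":0.0012,"ty":0.0145,"tz":0,"rx":0,"ry":0,"rz":0,"claw":0},
    {"tx":0.0012,"ty":0.0145,"tz":0,"rx":0,"ry":0,"rz":0,"claw":0}
  ]
}}

```text
time: 7.9
tcp_pos: [0.5485, -0.1613, 0.205]
tcp_rot: [0.0, 0.999, -0.047, 0.0]
wrist_force: [-1.9, 1.0, 11.0]
width: 0.0246
```

>>> {"method": "jog_arm", "body": {
  "plan": [
    {"tx":0.0001,"ty":0.0015,"tz":0,"rx":0,"ry":0,"rz":0,"claw":0},
    {"tx":0.0003,"ty":0.003,"tz":0,"rx":0,"ry":0,"rz":0,"claw":0},
    {"tx":0.0004,"ty":0.0045,"tz":0,"rx":0,"ry":0,"rz":0,"claw":0},
    {"tx":0.0005,"ty":0.006,"tz":0,"rx":0,"ry":0,"rz":0,"claw":0},
    {"tx":0.0005,"ty":0.006,"tz":0,"rx":0,"ry":0,"rz":0,"claw":0},
    {"tx":0.0005,"ty":0.006,"tz":0,"rx":0,"ry":0,"rz":0,"claw":0}
  ]
}}

```text
time: 8.65
tcp_pos: [0.549, -0.1553, 0.205]
tcp_rot: [0.0, 0.999, -0.047, 0.001]
wrist_force: [-1.1, 0.2, 11.4]
width: 0.0248
```

>>> {"method": "jog_arm", "body": {
  "plan": [
    {"tx":0.0001,"ty":0.001,"tz":0,"rx":0,"ry":0,"rz":0,"claw":0},
    {"tx":0.0002,"ty":0.002,"tz":0,"rx":0,"ry":0,"rz":0,"claw":0},
    {"tx":0.0003,"ty":0.003,"tz":0,"rx":0,"ry":0,"rz":0,"claw":0},
    {"tx":0.0004,"ty":0.004,"tz":0,"rx":0,"ry":0,"rz":0,"claw":0},
    {"tx":0.0004,"ty":0.004,"tz":0,"rx":0,"ry":0,"rz":0,"claw":0},
    {"tx":0.0004,"ty":0.004,"tz":0,"rx":0,"ry":0,"rz":0,"claw":0}
  ]
}}

```text
time: 9.4
tcp_pos: [0.5494, -0.1513, 0.205]
tcp_rot: [0.0, 0.999, -0.047, 0.001]
wrist_force: [-1.9, 0.9, 12.0]
width: 0.0248
```

>>> {"method": "jog_arm", "body": {
  "plan": [
    {"tx":0.0001,"ty":0.0005,"tz":0,"rx":0,"ry":0,"rz":0,"claw":0},
    {"tx":0.0001,"ty":0.001,"tz":0,"rx":0,"ry":0,"rz":0,"claw":0},
    {"tx":0.0001,"ty":0.001,"tz":0,"rx":0,"ry":0,"rz":0,"claw":0},
    {"tx":0.0001,"ty":0.001,"tz":0,"rx":0,"ry":0,"rz":0,"claw":0}
  ]
}}

```text
time: 9.9
tcp_pos: [0.5495, -0.1503, 0.205]
tcp_rot: [0.0, 0.999, -0.047, 0.0]
wrist_force: [-1.9, 0.6, 11.9]
width: 0.025
```

>>> {"method": "jog_arm", "body": {
  "plan": [
    {"tx":0.0001,"ty":0.0005,"tz":0,"rx":0,"ry":0,"rz":0,"claw":0},
    {"tx":0.0001,"ty":0.001,"tz":0,"rx":0,"ry":0,"rz":0,"claw":0},
    {"tx":0.0001,"ty":0.001,"tz":0,"rx":0,"ry":0,"rz":0,"claw":0},
    {"tx":0.0001,"ty":0.001,"tz":0,"rx":0,"ry":0,"rz":0,"claw":0}
  ]
}}

```text
time: 10.4
tcp_pos: [0.5496, -0.1493, 0.205]
tcp_rot: [0.0, 0.999, -0.047, 0.0]
wrist_force: [-1.2, 0.4, 12.1]
width: 0.0246
```

>>> {"method": "jog_arm", "body": {
  "plan": [
    {"tx":0,"ty":0.0005,"tz":0,"rx":0,"ry":0,"rz":0,"claw":0},
    {"tx":0.0001,"ty":0.001,"tz":0,"rx":0,"ry":0,"rz":0,"claw":0},
    {"tx":0.0001,"ty":0.001,"tz":0,"rx":0,"ry":0,"rz":0,"claw":0},
    {"tx":0.0001,"ty":0.001,"tz":0,"rx":0,"ry":0,"rz":0,"claw":0}
  ]
}}

```text
time: 10.9
tcp_pos: [0.5497, -0.1483, 0.205]
tcp_rot: [0.0, 0.999, -0.047, 0.0]
wrist_force: [-2.0, -0.6, 11.2]
width: 0.0249
```

>>> {"method": "jog_arm", "body": {
  "plan": [
    {"tx":0,"ty":0.0005,"tz":0,"rx":0,"ry":0,"rz":0,"claw":0},
    {"tx":0,"ty":0.0005,"tz":0,"rx":0,"ry":0,"rz":0,"claw":0},
    {"tx":0,"ty":0.0005,"tz":0,"rx":0,"ry":0,"rz":0,"claw":0}
  ]
}}

```text
time: 11.28
tcp_pos: [0.5497, -0.1478, 0.205]
tcp_rot: [0.0, 0.999, -0.047, 0.001]
wrist_force: [-1.2, -0.8, 11.6]
width: 0.0244
```

>>> {"method": "jog_arm", "body": {
  "plan": [
    {"tx":0,"ty":0.0005,"tz":0,"rx":0,"ry":0,"rz":0,"claw":0},
    {"tx":0,"ty":0.0005,"tz":0,"rx":0,"ry":0,"rz":0,"claw":0},
    {"tx":0,"ty":0.0005,"tz":0,"rx":0,"ry":0,"rz":0,"claw":0}
  ]
}}

```text
time: 11.65
tcp_pos: [0.5498, -0.1474, 0.205]
tcp_rot: [0.0, 0.999, -0.047, 0.001]
wrist_force: [-1.7, 0.2, 11.4]
width: 0.0246
```

```bash
python3 - <<'E'
from h import *
f=grab("wrist","w6.png"); F=[]
for i in range(6):
    F.append(manip.sense()["wrist_force"]); viewer.grab_frame("wrist")
print(np.round(F,2)); s=manip.sense(); print(s["tcp_pos"],s["time"])
print(proj(f,[.549,-.149,.165]))
E
```

```text
[[-1.61 -0.43 10.87]
 [-1.76  0.17 11.42]
 [-1.18 -0.06 12.01]
 [-1.33 -0.02 11.9 ]
 [-1.21  1.15 10.96]
 [-0.97 -0.43 10.87]]
[ 0.54977689 -0.14735691  0.20501957] 12.0
[325.98432249 221.10964524]
```

>>> {"method": "jog_arm", "body": {
  "plan": [
    {"tx":0.0001,"ty":0.0005,"tz":0,"rx":0,"ry":0,"rz":0,"claw":0},
    {"tx":0.0001,"ty":0.0007,"tz":0,"rx":0,"ry":0,"rz":0,"claw":0},
    {"tx":0.0001,"ty":0.0007,"tz":0,"rx":0,"ry":0,"rz":0,"claw":0}
  ]
}}

```text
time: 12.38
tcp_pos: [0.5498, -0.1469, 0.2051]
tcp_rot: [0.0, 0.999, -0.047, 0.001]
wrist_force: [-3.0, -3.1, 11.6]
width: 0.0247
```

>>> {"method": "jog_arm", "body": {
  "plan": [
    {"tx":0.0001,"ty":0.0005,"tz":0,"rx":0,"ry":0,"rz":0,"claw":0},
    {"tx":0.0001,"ty":0.0007,"tz":0,"rx":0,"ry":0,"rz":0,"claw":0},
    {"tx":0.0001,"ty":0.0007,"tz":0,"rx":0,"ry":0,"rz":0,"claw":0}
  ]
}}

```text
time: 12.75
tcp_pos: [0.5499, -0.1464, 0.2052]
tcp_rot: [0.001, 0.999, -0.047, 0.001]
wrist_force: [-3.6, -4.8, 13.5]
width: 0.0245
```

>>> {"method": "jog_arm", "body": {
  "plan": [
    {"tx":0.0001,"ty":0.0005,"tz":0,"rx":0,"ry":0,"rz":0,"claw":0},
    {"tx":0.0001,"ty":0.0005,"tz":0,"rx":0,"ry":0,"rz":0,"claw":0},
    {"tx":0.0001,"ty":0.0005,"tz":0,"rx":0,"ry":0,"rz":0,"claw":0}
  ]
}}

```text
time: 13.12
tcp_pos: [0.5499, -0.1459, 0.2052]
tcp_rot: [0.001, 0.999, -0.047, 0.0]
wrist_force: [-3.6, -4.4, 15.8]
width: 0.0246
```

Contact came at 29 mm of travel, as predicted, with Fy about -4.5 N. I'll ease back to a light touch before lifting.

>>> {"method": "jog_arm", "body": {
  "plan": [
    {"tx":-0.0001,"ty":-0.0005,"tz":0,"rx":0,"ry":0,"rz":0,"claw":0},
    {"tx":-0.0001,"ty":-0.0009,"tz":0,"rx":0,"ry":0,"rz":0,"claw":0},
    {"tx":-0.0001,"ty":-0.0009,"tz":0,"rx":0,"ry":0,"rz":0,"claw":0}
  ]
}}

```text
time: 13.5
tcp_pos: [0.5499, -0.1465, 0.205]
tcp_rot: [0.0, 0.999, -0.047, 0.0]
wrist_force: [-2.5, -1.9, 10.5]
width: 0.0248
```

```bash
python3 - <<'E'
from h import *
f=grab("scene","s7.png"); g=grab("wrist","w7.png"); F=[]
for i in range(3):
    F.append(manip.sense()["wrist_force"]); viewer.grab_frame("wrist")
s=manip.sense(); print(np.mean(F,0).round(2),s["tcp_pos"],s["width"],s["time"])
u,v=proj(f,[.549,-.149,.165]).astype(int)
c=cv2.resize(f["img"][v-30:v+30,u-33:u+33],None,fx=6,fy=6,interpolation=cv2.INTER_CUBIC)
w=cv2.resize(g["img"][120:320,220:420],None,fx=1.8,fy=1.8)
cv2.imwrite("pics/z7.png",np.hstack([c,w]))
E
```

```text
[-2.57 -1.88 11.66] [ 0.54983853 -0.14649571  0.20497101] 0.024557868131076736 13.75
```

View pics/z7.png

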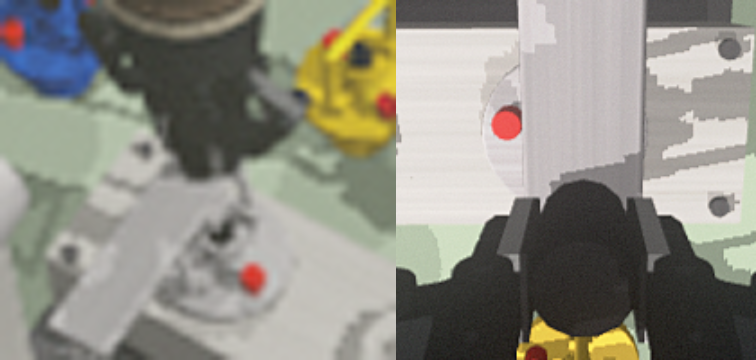

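The hook is home, with the bar hidden under the arm and a light 1.9 N touch. Now I'll let it up slowly.

>>> {"method": "jog_arm", "body": {
  "plan": [
    {"tx":0,"ty":0,"tz":0.002,"rx":0,"ry":0,"rz":0,"claw":0},
    {"tx":0,"ty":0,"tz":0.004,"rx":0,"ry":0,"rz":0,"claw":0},
    {"tx":0,"ty":0,"tz":0.006,"rx":0,"ry":0,"rz":0,"claw":0},
    {"tx":0,"ty":0,"tz":0.008,"rx":0,"ry":0,"rz":0,"claw":0},
    {"tx":0,"ty":0,"tz":0.01,"rx":0,"ry":0,"rz":0,"claw":0},
    {"tx":0,"ty":0,"tz":0.011,"rx":0,"ry":0,"rz":0,"claw":0},
    {"tx":0,"ty":0,"tz":0.012,"rx":0,"ry":0,"rz":0,"claw":0},
    {"tx":0,"ty":0,"tz":0.012,"rx":0,"ry":0,"rz":0,"claw":0}
  ]
}}

```text
time: 14.75
tcp_pos: [0.5498, -0.1465, 0.217]
tcp_rot: [0.0, 0.999, -0.047, 0.0]
wrist_force: [-2.2, -1.9, 11.1]
width: 0.0247
```

>>> {"method": "jog_arm", "body": {
  "plan": [
    {"tx":0,"ty":0,"tz":0.001,"rx":0,"ry":0,"rz":0,"claw":0},
    {"tx":0,"ty":0,"tz":0.002,"rx":0,"ry":0,"rz":0,"claw":0},
    {"tx":0,"ty":0,"tz":0.003,"rx":0,"ry":0,"rz":0,"claw":0},
    {"tx":0,"ty":0,"tz":0.004,"rx":0,"ry":0,"rz":0,"claw":0},
    {"tx":0,"ty":0,"tz":0.005,"rx":0,"ry":0,"rz":0,"claw":0},
    {"tx":0,"ty":0,"tz":0.006,"rx":0,"ry":0,"rz":0,"claw":0},
    {"tx":0,"ty":0,"tz":0.007,"rx":0,"ry":0,"rz":0,"claw":0},
    {"tx":0,"ty":0,"tz":0.008,"rx":0,"ry":0,"rz":0,"claw":0},
    {"tx":0,"ty":0,"tz":0.009,"rx":0,"ry":0,"rz":0,"claw":0},
    {"tx":0,"ty":0,"tz":0.01,"rx":0,"ry":0,"rz":0,"claw":0},
    {"tx":0,"ty":0,"tz":0.01,"rx":0,"ry":0,"rz":0,"claw":0},
    {"tx":0,"ty":0,"tz":0.01,"rx":0,"ry":0,"rz":0,"claw":0}
  ]
}}

```text
time: 16.25
tcp_pos: [0.5498, -0.1463, 0.2267]
tcp_rot: [0.0, 0.999, -0.047, 0.0]
wrist_force: [-0.0, 0.3, 7.4]
width: 0.0244
```

The load has transferred: Fz dropped from 11 to 7.4 N, and Fy is about 0. I'll continue up.

>>> {"method": "jog_arm", "body": {
  "plan": [
    {"tx":0,"ty":0,"tz":0.002,"rx":0,"ry":0,"rz":0,"claw":0},
    {"tx":0,"ty":0,"tz":0.004,"rx":0,"ry":0,"rz":0,"claw":0},
    {"tx":0,"ty":0,"tz":0.006,"rx":0,"ry":0,"rz":0,"claw":0},
    {"tx":0,"ty":0,"tz":0.008,"rx":0,"ry":0,"rz":0,"claw":0},
    {"tx":0,"ty":0,"tz":0.01,"rx":0,"ry":0,"rz":0,"claw":0},
    {"tx":0,"ty":0,"tz":0.012,"rx":0,"ry":0,"rz":0,"claw":0},
    {"tx":0,"ty":0,"tz":0.014,"rx":0,"ry":0,"rz":0,"claw":0},
    {"tx":0,"ty":0,"tz":0.016,"rx":0,"ry":0,"rz":0,"claw":0},
    {"tx":0,"ty":0,"tz":0.018,"rx":0,"ry":0,"rz":0,"claw":0},
    {"tx":0,"ty":0,"tz":0.02,"rx":0,"ry":0,"rz":0,"claw":0},
    {"tx":0,"ty":0,"tz":0.02,"rx":0,"ry":0,"rz":0,"claw":0}
  ]
}}

```text
time: 17.62
tcp_pos: [0.5498, -0.1463, 0.2468]
tcp_rot: [0.0, 0.999, -0.047, 0.0]
wrist_force: [-0.6, 0.4, 6.0]
width: 0.0244
```

```bash
python3 - <<'E'
from h import *
f=grab("scene","s8.png"); g=grab("top","t8.png")
def crop(f,p,n,k):
    u,v=proj(f,p).astype(int); return cv2.resize(f["img"][v-n:v+n,u-n:u+n],(390,390),interpolation=cv2.INTER_CUBIC)
cv2.imwrite("pics/z8.png",np.hstack([crop(f,[.549,-.149,.18],32,6),crop(g,[.549,-.149,.18],32,6)]))
print(manip.sense()["wrist_force"])
E
```

```text
[ 0.32821817 -0.1345166   6.97921588]
```

View pics/z8.png

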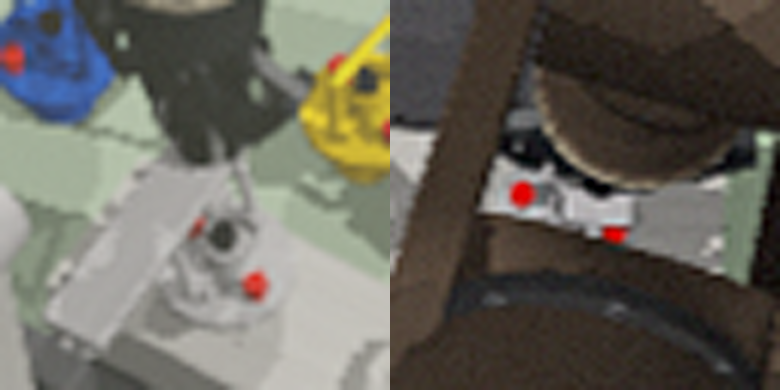

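The head is rising with the hook. I'll continue to the top and slow down near the end.

>>> {"method": "jog_arm", "body": {
  "plan": [
    {"tx":0,"ty":0,"tz":0.002,"rx":0,"ry":0,"rz":0,"claw":0},
    {"tx":0,"ty":0,"tz":0.004,"rx":0,"ry":0,"rz":0,"claw":0},
    {"tx":0,"ty":0,"tz":0.006,"rx":0,"ry":0,"rz":0,"claw":0},
    {"tx":0,"ty":0,"tz":0.008,"rx":0,"ry":0,"rz":0,"claw":0},
    {"tx":0,"ty":0,"tz":0.01,"rx":0,"ry":0,"rz":0,"claw":0},
    {"tx":0,"ty":0,"tz":0.012,"rx":0,"ry":0,"rz":0,"claw":0},
    {"tx":0,"ty":0,"tz":0.014,"rx":0,"ry":0,"rz":0,"claw":0},
    {"tx":0,"ty":0,"tz":0.016,"rx":0,"ry":0,"rz":0,"claw":0},
    {"tx":0,"ty":0,"tz":0.018,"rx":0,"ry":0,"rz":0,"claw":0},
    {"tx":0,"ty":0,"tz":0.02,"rx":0,"ry":0,"rz":0,"claw":0},
    {"tx":0,"ty":0,"tz":0.02,"rx":0,"ry":0,"rz":0,"claw":0}
  ]
}}

```text
time: 19.1
tcp_pos: [0.5498, -0.146, 0.2666]
tcp_rot: [0.0, 0.999, -0.047, 0.0]
wrist_force: [4.0, -0.5, 5.8]
width: 0.0246
```

>>> {"method": "jog_arm", "body": {
  "plan": [
    {"tx":0,"ty":0,"tz":0.0015,"rx":0,"ry":0,"rz":0,"claw":0},
    {"tx":0,"ty":0,"tz":0.003,"rx":0,"ry":0,"rz":0,"claw":0},
    {"tx":0,"ty":0,"tz":0.0045,"rx":0,"ry":0,"rz":0,"claw":0},
    {"tx":0,"ty":0,"tz":0.006,"rx":0,"ry":0,"rz":0,"claw":0},
    {"tx":0,"ty":0,"tz":0.0075,"rx":0,"ry":0,"rz":0,"claw":0},
    {"tx":0,"ty":0,"tz":0.009,"rx":0,"ry":0,"rz":0,"claw":0},
    {"tx":0,"ty":0,"tz":0.0105,"rx":0,"ry":0,"rz":0,"claw":0},
    {"tx":0,"ty":0,"tz":0.012,"rx":0,"ry":0,"rz":0,"claw":0},
    {"tx":0,"ty":0,"tz":0.0135,"rx":0,"ry":0,"rz":0,"claw":0},
    {"tx":0,"ty":0,"tz":0.015,"rx":0,"ry":0,"rz":0,"claw":0},
    {"tx":0,"ty":0,"tz":0.015,"rx":0,"ry":0,"rz":0,"claw":0}
  ]
}}

```text
time: 20.48
tcp_pos: [0.5498, -0.146, 0.2816]
tcp_rot: [0.0, 0.999, -0.047, 0.0]
wrist_force: [5.4, -0.4, 5.4]
width: 0.0243
```

>>> {"method": "jog_arm", "body": {
  "plan": [
    {"tx":0.0002,"ty":0,"tz":0.0015,"rx":0,"ry":0,"rz":0,"claw":0},
    {"tx":0.0003,"ty":0,"tz":0.003,"rx":0,"ry":0,"rz":0,"claw":0},
    {"tx":0.0005,"ty":0,"tz":0.0045,"rx":0,"ry":0,"rz":0,"claw":0},
    {"tx":0.0005,"ty":0,"tz":0.006,"rx":0,"ry":0,"rz":0,"claw":0},
    {"tx":0.0005,"ty":0,"tz":0.0075,"rx":0,"ry":0,"rz":0,"claw":0},
    {"tx":0.0005,"ty":0,"tz":0.009,"rx":0,"ry":0,"rz":0,"claw":0},
    {"tx":0.0005,"ty":0,"tz":0.0105,"rx":0,"ry":0,"rz":0,"claw":0},
    {"tx":0.0005,"ty":0,"tz":0.012,"rx":0,"ry":0,"rz":0,"claw":0},
    {"tx":0.0005,"ty":0,"tz":0.0135,"rx":0,"ry":0,"rz":0,"claw":0},
    {"tx":0.0005,"ty":0,"tz":0.0145,"rx":0,"ry":0,"rz":0,"claw":0},
    {"tx":0.0005,"ty":0,"tz":0.015,"rx":0,"ry":0,"rz":0,"claw":0}
  ]
}}

```text
time: 21.85
tcp_pos: [0.5498, -0.1459, 0.2963]
tcp_rot: [-0.0, 0.999, -0.047, -0.0]
wrist_force: [-0.5, -0.1, 3.4]
width: 0.0248
```

>>> {"method": "jog_arm", "body": {
  "plan": [
    {"tx":0,"ty":0,"tz":0.0007,"rx":0,"ry":0,"rz":0,"claw":0},
    {"tx":0,"ty":0,"tz":0.0015,"rx":0,"ry":0,"rz":0,"claw":0},
    {"tx":0,"ty":0,"tz":0.0022,"rx":0,"ry":0,"rz":0,"claw":0},
    {"tx":0,"ty":0,"tz":0.003,"rx":0,"ry":0,"rz":0,"claw":0},
    {"tx":0,"ty":0,"tz":0.003,"rx":0,"ry":0,"rz":0,"claw":0},
    {"tx":0,"ty":0,"tz":0.003,"rx":0,"ry":0,"rz":0,"claw":0}
  ]
}}

```text
time: 22.6
tcp_pos: [0.5499, -0.1459, 0.2993]
tcp_rot: [-0.0, 0.999, -0.047, -0.0]
wrist_force: [-4.6, 0.3, 5.3]
width: 0.0245
```

>>> {"method": "jog_arm", "body": {
  "plan": [
    {"tx":-0.0003,"ty":0,"tz":0.0005,"rx":0,"ry":0,"rz":0,"claw":0},
    {"tx":-0.0004,"ty":0,"tz":0.001,"rx":0,"ry":0,"rz":0,"claw":0},
    {"tx":-0.0004,"ty":0,"tz":0.0015,"rx":0,"ry":0,"rz":0,"claw":0},
    {"tx":-0.0004,"ty":0,"tz":0.002,"rx":0,"ry":0,"rz":0,"claw":0},
    {"tx":-0.0004,"ty":0,"tz":0.002,"rx":0,"ry":0,"rz":0,"claw":0}
  ]
}}

```text
time: 23.22
tcp_pos: [0.5498, -0.146, 0.3014]
tcp_rot: [0.0, 0.999, -0.047, 0.0]
wrist_force: [-0.3, 0.9, 4.8]
width: 0.0247
```

>>> {"method": "jog_arm", "body": {
  "plan": [
    {"tx":0,"ty":0,"tz":0.0005,"rx":0,"ry":0,"rz":0,"claw":0},
    {"tx":0,"ty":0,"tz":0.0008,"rx":0,"ry":0,"rz":0,"claw":0},
    {"tx":0,"ty":0,"tz":0.0008,"rx":0,"ry":0,"rz":0,"claw":0},
    {"tx":0,"ty":0,"tz":0.0008,"rx":0,"ry":0,"rz":0,"claw":0}
  ]
}}

```text
time: 23.72
tcp_pos: [0.5498, -0.146, 0.3019]
tcp_rot: [-0.0, 0.999, -0.047, 0.0]
wrist_force: [4.7, -1.0, -5.8]
width: 0.0242
```

At the top stop (Fz turned to -5.8 N). I'll relax slightly, let it settle, then open slowly.

>>> {"method": "jog_arm", "body": {
  "plan": [
    {"tx":0.0003,"ty":0,"tz":-0.0003,"rx":0,"ry":0,"rz":0,"claw":0},
    {"tx":0.0003,"ty":0,"tz":-0.0003,"rx":0,"ry":0,"rz":0,"claw":0},
    {"tx":0.0003,"ty":0,"tz":-0.0003,"rx":0,"ry":0,"rz":0,"claw":0},
    {"tx":0.0003,"ty":0,"tz":-0.0003,"rx":0,"ry":0,"rz":0,"claw":0},
    {"tx":0.0003,"ty":0,"tz":-0.0003,"rx":0,"ry":0,"rz":0,"claw":0},
    {"tx":0.0003,"ty":0,"tz":-0.0003,"rx":0,"ry":0,"rz":0,"claw":0}
  ]
}}

```text
time: 24.48
tcp_pos: [0.5498, -0.146, 0.3018]
tcp_rot: [-0.0, 0.999, -0.047, -0.0]
wrist_force: [0.6, -0.3, 2.4]
width: 0.0247
```

>>> {"method": "jog_arm", "body": {
  "plan": [
    {"tx":0,"ty":0,"tz":0,"rx":0,"ry":0,"rz":0,"claw":0.35},
    {"tx":0,"ty":0,"tz":0,"rx":0,"ry":0,"rz":0,"claw":0.45},
    {"tx":0,"ty":0,"tz":0,"rx":0,"ry":0,"rz":0,"claw":0.6},
    {"tx":0,"ty":0,"tz":0,"rx":0,"ry":0,"rz":0,"claw":0.75},
    {"tx":0,"ty":0,"tz":0,"rx":0,"ry":0,"rz":0,"claw":0.75},
    {"tx":0,"ty":0,"tz":0,"rx":0,"ry":0,"rz":0,"claw":0.75}
  ]
}}

```text
time: 25.22
tcp_pos: [0.5499, -0.1459, 0.3018]
tcp_rot: [-0.0, 0.999, -0.047, -0.0]
wrist_force: [-0.3, -0.5, -0.4]
width: 0.064
```

>>> {"method": "jog_arm", "body": {
  "plan": [
    {"tx":0,"ty":0,"tz":0.005,"rx":0,"ry":0,"rz":0,"claw":0.75},
    {"tx":0,"ty":0,"tz":0.02,"rx":0,"ry":0,"rz":0,"claw":0.75},
    {"tx":0,"ty":0,"tz":0.04,"rx":0,"ry":0,"rz":0,"claw":0.75},
    {"tx":0,"ty":0,"tz":0.07,"rx":0,"ry":0,"rz":0,"claw":0.75},
    {"tx":0,"ty":0,"tz":0.1,"rx":0,"ry":0,"rz":0,"claw":0.75},
    {"tx":-0.02,"ty":0,"tz":0.12,"rx":0,"ry":0,"rz":0,"claw":0.75},
    {"tx":-0.05,"ty":0,"tz":0.12,"rx":0,"ry":0,"rz":0,"claw":0.75},
    {"tx":-0.08,"ty":0,"tz":0.12,"rx":0,"ry":0,"rz":0,"claw":0.75},
    {"tx":-0.1,"ty":0,"tz":0.12,"rx":0,"ry":0,"rz":0,"claw":0.75},
    {"tx":-0.1,"ty":0,"tz":0.12,"rx":0,"ry":0,"rz":0,"claw":0.75}
  ]
}}

```text
time: 26.48
tcp_pos: [0.4493, -0.146, 0.4228]
tcp_rot: [0.0, 0.999, -0.047, 0.001]
wrist_force: [-0.3, 0.3, 0.7]
width: 0.0638
```

```bash
python3 - <<'E'
from h import *
f=grab("scene","s9.png"); g=grab("wrist","w9.png")
u,v=proj(f,[.549,-.149,.2]).astype(int)
c=cv2.resize(f["img"][v-40:v+60,u-50:u+50],(390,390),interpolation=cv2.INTER_CUBIC)
w=cv2.resize(g["img"][0:250,195:445],(390,390))
cv2.imwrite("pics/z9.png",np.hstack([c,w]))
s=manip.sense(); print(s["time"],s["tcp_pos"],s["width"],s["wrist_force"])
print("knob top expected px",proj(f,[.5498,-.146,.336]),proj(g,[.5498,-.146,.336]),(proj(f,[.5498,-.146,.336])-[u-50,v-40])*3.9,(proj(g,[.5498,-.146,.336])-[195,0])*1.56+[390,0])
E
```

```text
26.575 [ 0.45053127 -0.14612617  0.42230229] 0.06444619531809845 [-0.38971906  0.76016183  0.46947071]
knob top expected px [285.29466024 172.87727184] [310.08074492  67.70110104] [192.24917492  69.72136016] [569.52596208 105.61371762]
```

View pics/z9.png

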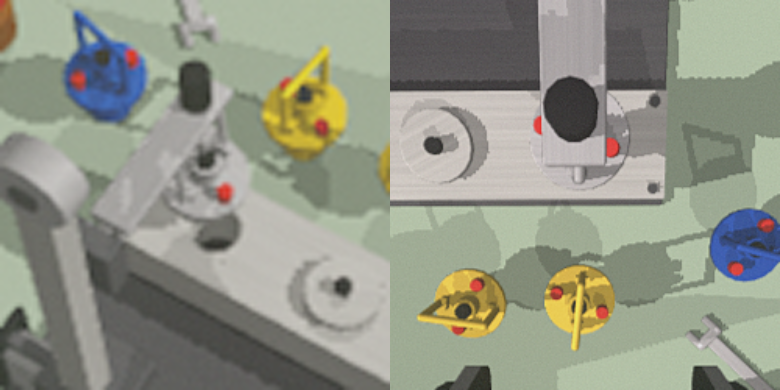

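The scene crop shows the head hanging under the arm, with the empty hole visible at (217,232). The knob top is at about (194,70), where a fully raised hook should put it (192,70). The gripper is clear, so I'll hand the job in.

```bash
python3 -c "
from rig import order; print(order.job_done())"
```

```text
the job is handed in; nothing more can be done
None
```

The head is hanging clear of the block from the fully raised hook, the gripper has let go, and the job was handed in at about 26.6 s. No verdict was reported.

- **What I did:** I gripped the knob and slid the trolley about 128 mm towards -y, to beside the bail. I pulled the hook down 97 mm and slid it in 29 mm until the bar touched the shank. I eased back to about 2 N, then let it up slowly to the top stop and opened the fingers.
- **Contact force:** The wrist force rose by about 4–5 N sideways against the bail. It also rose about 4 N vertically for a moment before I eased back. These are readings at the end of each step, not a continuous record, but all of them stayed under the 10 N limit.
- **At the top:** Pulling briefly against the stop gave -5.8 N, so I relaxed by 0.3 mm before letting go. The tool height at the top was within 0.1 mm of where it was before the pull-down.
- **Last check:** The final pictures show the head hanging with its hole empty below it and the knob where a fully raised hook puts it. The middle plug and the look-alikes in view had not moved. I did not check the far plug or the other bystanders again at the end.
- **Not seen directly:** The bar sitting in the hook is hidden under the arm in every view. I infer it from the drop in wrist force as the hook took the head's weight, and from the head hanging.

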